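# Set the toy cars out on their display stands

## Task

Put each of the four toy passenger cars onto the display stand of its own colour: in the middle, standing on its wheels, lengthwise along the stand (nose to either end). Set each one down gently rather than dropping it, and leave the red bus and the yellow truck where they are.

Things in the scene. Friction and masses are not known exactly. Their poses are not given: they have to be found in the camera images.
- red_car_mid (a point): red toy passenger car (saloon), loose, rigid (the wheels do not turn), about 0.12 kg; 90 long x 38 wide x 34 mm high, standing on its wheels. Its lower body has flat upright flanks 38 mm apart, from 6 to 22 mm above its wheels' foot; above that a cabin 32 mm wide with black windows and a red roof. The point is its centre, 17 mm above the foot, midway along and across; x points to the nose, y to the car's left, z up.
- yellow_car_mid (a point): yellow toy passenger car (coupe), loose, rigid (the wheels do not turn), about 0.12 kg; 90 long x 38 wide x 34 mm high, standing on its wheels. Its lower body has flat upright flanks 38 mm apart, from 6 to 22 mm above its wheels' foot; above that a cabin 32 mm wide with black windows and a yellow roof. The point is its centre, 17 mm above the foot, midway along and across; x points to the nose, y to the car's left, z up.
- blue_car_mid (a point): blue toy passenger car (saloon), loose, rigid (the wheels do not turn), about 0.12 kg; 90 long x 38 wide x 34 mm high, standing on its wheels. Its lower body has flat upright flanks 38 mm apart, from 6 to 22 mm above its wheels' foot; above that a cabin 32 mm wide with black windows and a blue roof. The point is its centre, 17 mm above the foot, midway along and across; x points to the nose, y to the car's left, z up.
- green_car_mid (a point): green toy passenger car (hatchback), loose, rigid (the wheels do not turn), about 0.12 kg; 90 long x 38 wide x 34 mm high, standing on its wheels. Its lower body has flat upright flanks 38 mm apart, from 6 to 22 mm above its wheels' foot; above that a cabin 32 mm wide with black windows and a green roof. The point is its centre, 17 mm above the foot, midway along and across; x points to the nose, y to the car's left, z up.
- red_stand_top (a point): red display stand, fixed to the table: a flat slab 120 long x 66 wide x 12 mm high without rim, dark wood edge and red top panel. The point is the centre of its top face, 12 mm above the table; x runs along its length, y across, z up.
- yellow_stand_top (a point): yellow display stand, fixed to the table: a flat slab 120 long x 66 wide x 12 mm high without rim, dark wood edge and yellow top panel. The point is the centre of its top face, 12 mm above the table; x runs along its length, y across, z up.
- blue_stand_top (a point): blue display stand, fixed to the table: a flat slab 120 long x 66 wide x 12 mm high without rim, dark wood edge and blue top panel. The point is the centre of its top face, 12 mm above the table; x runs along its length, y across, z up.
- green_stand_top (a point): green display stand, fixed to the table: a flat slab 120 long x 66 wide x 12 mm high without rim, dark wood edge and green top panel. The point is the centre of its top face, 12 mm above the table; x runs along its length, y across, z up.
- red_bus_mid (a point): red toy bus with a white roof panel, loose, 96 x 38 x 50 mm high, not to be moved. The point is its centre, 23 mm above its wheels' foot; x points to its front, z up.
- yellow_truck_mid (a point): yellow toy box truck, white stripes across the cargo box, loose, 92 x 38 x 49 mm high, not to be moved. The point is its centre, 25 mm above its wheels' foot; x points to its front, z up.
Not all that is in view belongs to the job. What is shaped like the part that bears blue_car_mid but pink is not meant.

How it is judged:
At the end, for the whole second after the job is handed in: Each car rests, released and still, on the stand of its own colour: centres within 14 mm horizontally, car centre 12 to 22 mm above the stand top, upright within 0.1 rad, lengthwise within 0.21 rad (either way round). Bus and truck upright, within 20 mm of their starts (horizontal distance between red_car_mid and red_stand_top below 0.014 m and z of red_car_mid in the frame of red_stand_top between 0.012 and 0.022 m and angle between the x axis of red_car_mid and the x axis of red_stand_top, either way round below 0.21 rad and angle between each of red_car_mid, yellow_car_mid, blue_car_mid, green_car_mid, red_bus_mid, yellow_truck_mid's own z axis and vertical below 0.1 rad and linear speed of each of red_car, yellow_car, blue_car, green_car below 0.02 m/s and horizontal distance between yellow_car_mid and yellow_stand_top below 0.014 m and z of yellow_car_mid in the frame of yellow_stand_top between 0.012 and 0.022 m and angle between the x axis of yellow_car_mid and the x axis of yellow_stand_top, either way round below 0.21 rad and horizontal distance between blue_car_mid and blue_stand_top below 0.014 m and z of blue_car_mid in the frame of blue_stand_top between 0.012 and 0.022 m and angle between the x axis of blue_car_mid and the x axis of blue_stand_top, either way round below 0.21 rad and horizontal distance between green_car_mid and green_stand_top below 0.014 m and z of green_car_mid in the frame of green_stand_top between 0.012 and 0.022 m and angle between the x axis of green_car_mid and the x axis of green_stand_top, either way round below 0.21 rad and distance of each of red_bus_mid, yellow_truck_mid from where it was at the start of the episode below 0.02 m); the robot touches nothing.
It fails at once if the bus or the truck was moved by more than 20 mm (distance of any of red_bus_mid, yellow_truck_mid from where it was at the start of the episode above 0.02 m).
It fails at once if a car was dropped or flung (faster than 0.6 m/s while not held by the fingers, about 18 mm of free fall) ((linear speed of red_car above 0.6 m/s and contact force between red_car and the fingers below 0.05 N) or (linear speed of yellow_car above 0.6 m/s and contact force between yellow_car and the fingers below 0.05 N) or (linear speed of blue_car above 0.6 m/s and contact force between blue_car and the fingers below 0.05 N) or (linear speed of green_car above 0.6 m/s and contact force between green_car and the fingers below 0.05 N)).
It also fails if it takes over 115 s, if anything falls off the work surface, if the arm or the gripper's body presses on something with over 40 N, if the wrist force passes 120 N, or if a joint passes its speed limit or range.

## Robot

A 7-joint arm with a two-finger parallel gripper is mounted at the origin on the work surface. World frame = base frame: x ahead of the robot, y to its left, z up, the work surface at z = 0. Lengths are in m, angles in rad, forces in N, time in s.
With the tool pointing down it reaches from about 0.4 to 0.85 m from the base axis. Payload 10.4 kg.
Tool frame: the origin (TCP) lies at the very end of the fingers, on their centre line; the grasp point (between the pads) lies 19 mm behind it; y points along the fingers, z is the direction in which the jaws open and shut, and the axes are right-handed (so a half turn about y gives the same grasp; the last joint's range is limited). The gripper opens to 87 mm and grips with 3 to 60 N. Pads are 19 mm wide; open, the fingers measure 117 mm over their backs; the gripper's body (75 mm by 190 mm) begins 51 mm behind the grasp point.
Start: joints at [-1.266, 0.332, -0.065, 1.46, 0.022, 1.35, -0.088], TCP at [0.201, 0.592, 0.223] pointing down, gripper open.
Joint ranges: [-2.6, 2.6], [-0.5, 2.12], [-1.47, 1.34], [0.16, 2.42], [-1.27, 4.41], [0.06, 2.06], [-2.6, 2.6]. Speed limits (rad/s): [2.22, 2.22, 2.79, 2.79, 3.14, 3.14, 3.14].

## Interface

Orientations are given as a rotation vector (axis times angle).
In Python, from cell import env gives the robot as it stands.
- The arm moves only by the shell command python3 -m inch 'ROWS'. ROWS is JSON, a list of rows, each an object with "claw": the finger opening in m, from 0 to 0.087; "slide": the shift along the tool's x, y, z in m, a list of three; "dr": the turn, a rotation vector about the tool's x, y, z in rad, a list of three. A call has 1 to 20 rows; each row is the pose to reach, as a shift and turn from the pose commanded when the call began, along the tool's axes at that moment; what a row does not reach only later rows make up. A row lasts 1/8 s, in which the tool goes at most 62.5 mm and 10.7 degrees, less where a joint would pass 70% of its speed; a pose out of reach is approached as far as the arm can. A call with a gripper value outside its range is refused whole. The fingers move at their own pace and stop on an object; the grip force is fixed at half the most. Time passes only in rows, so rows that repeat a pose let the fingers close. It gives the time, the measured TCP pose, the force and the opening at its end, in the units of the state.
- env.sense(): the state, without advancing time (a new reading comes with each control period).
- env.snapshot(name): name is "side" or "top"; returns a dict with "image" (420x560x3 uint8, red, green, blue), "fx", "fy", "cx", "cy" (pixels), "dist_coeffs" ([k1, k2, p1, p2, k3] as OpenCV has them; the pictures are not rectified), "R" (3x3) and "t" (3): a world point X has camera coordinates R X + t. Camera axes: x right, y down, z forward; pixel columns grow to the right and rows downward; lengths in m; the calibration is good to about 2 mm. A picture is of the moment at which its call begins. There is no depth.
- env.job_done(): hands the job in, once; it reports no verdict.
The state is a dict: "clock": time; "joints": joint angles; "qvel": joint speeds; "effort": joint torques, N m; "position": TCP position; "eef_rot": TCP orientation; "ft_force": force on the tool from outside, world axes, zero at the start; "moment": the same for the moment, N m; "grip_width": finger opening in m.
Only numpy, scipy, OpenCV 4.12 (cv2) and the standard library are available. Lean on these libraries where they do the work, as an engineer would, in place of code of your own. Each camera call takes 0.05 s, during which the arm holds its last target.

## Working session

There is one attempt and no reset: what is moved stays moved. The work goes in short steps, Python scripts to look and compute and a shell command to move; the robot and the scene stay as the last step left them, time stands still between calls to the robot, and variables do not carry over. Pictures are saved under pics/ and viewed, and the job is handed in when it is done.

```bash
ls; mkdir -p pics
python3 - <<'E'
from cell import env
import cv2,json
print(env.sense())
for n in ("top","side"):
    s=env.snapshot(n)
    cv2.imwrite(f"pics/{n}0.png",s["image"][:,:,::-1])
    print(n,{k:(v.tolist() if hasattr(v,'tolist') else v) for k,v in s.items() if k!="image"})
E
```

```text
pics
{'clock': 0.0, 'joints': array([-1.2656296 ,  0.33288508, -0.06468494,  1.46090662,  0.02160917,
        1.34987676, -0.08849283]), 'qvel': array([ 0.00134649,  0.00049083,  0.00248848,  0.00038453, -0.00070776,
        0.00015953,  0.00050938]), 'effort': array([-4.59731673e-04, -6.23254323e+01,  2.44989427e-02, -3.89901888e+01,
       -6.13640249e-02,  3.96052958e-02,  1.56939200e-04]), 'position': array([0.20110433, 0.59137707, 0.22176221]), 'eef_rot': array([-1.55682439,  0.25737412, -0.25713696]), 'ft_force': array([-0.14985424, -0.11380252,  0.51584783]), 'moment': array([0.0034071 , 0.03629462, 0.00243233]), 'grip_width': 0.08701919542727576}
top {'fx': 470.1098558385655, 'fy': 470.1098558385655, 'cx': 273.1467510135724, 'cy': 202.1104138872895, 'dist_coeffs': [-0.11393253573087755, 0.0, 0.0, 0.0, 0.0], 'R': [[-0.00497471378883223, -0.9999654761540168, -0.00665572856938463], [-0.9925895360421599, 0.005745916622377851, -0.12137955915959621], [0.12141361193181115, 0.0060025779660744195, -0.9925838523245443]], 't': [0.005893617757080154, 0.5043153957696971, 1.1823694221214853]}
side {'fx': 482.4924981590244, 'fy': 482.4924981590244, 'cx': 286.5215983074659, 'cy': 207.55900479008346, 'dist_coeffs': [0.002585605063964534, 0.0, 0.0, 0.0, 0.0], 'R': [[0.9366421168982683, -0.350253022633068, -0.0049360904297563145], [-0.25715997966331483, -0.6779892109226767, -0.6886213580277697], [0.23784509604340098, 0.6462611314390231, -0.7251043099301365]], 't': [-0.48303224466277195, 0.17948114994628844, 1.2358096394727804]}
```

View pics/top0.png

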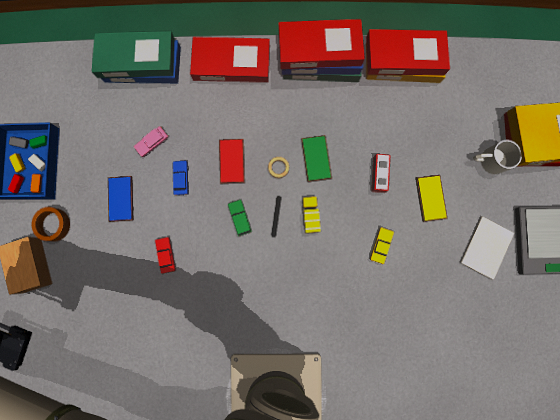

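View pics/side0.png

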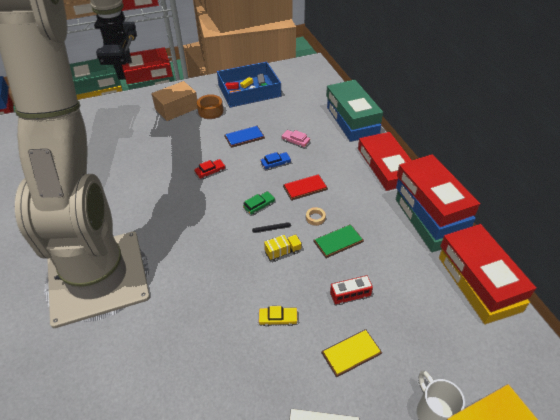

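The top view shows these pixel positions:
- **Stands:** blue (120,198), red (231,161), green (316,158), yellow (431,198).
- **Cars:** red (165,254), blue (180,177), green (239,217), yellow (382,245).
- **Not to be touched:** bus (381,172), truck (312,215) and the pink decoy (151,141).

Next I'll measure them.

```bash
cat > h.py <<'E'
from cell import env
import numpy as np, cv2
from scipy.spatial.transform import Rotation as Ro
def snap(name,fn=None):
    s=env.snapshot(name)
    if fn: cv2.imwrite("pics/"+fn,s["image"][:,:,::-1])
    return s
def ray(s,px,z):
    K=np.array([[s["fx"],0,s["cx"]],[0,s["fy"],s["cy"]],[0,0,1]])
    u=cv2.undistortPoints(np.array(px,float).reshape(-1,1,2),K,np.array(s["dist_coeffs"])).reshape(-1,2)
    R=np.array(s["R"]);t=np.array(s["t"])
    d=np.c_[u,np.ones(len(u))]@R; c=-R.T@t
    return (c+d*((z-c[2])/d[:,2])[:,None])
def pix(s,X):
    K=np.array([[s["fx"],0,s["cx"]],[0,s["fy"],s["cy"]],[0,0,1]])
    R=np.array(s["R"])
    return cv2.projectPoints(np.array(X,float).reshape(-1,3),cv2.Rodrigues(R)[0],np.array(s["t"]),K,np.array(s["dist_coeffs"]))[0].reshape(-1,2)
H={"red":[(0,6),(174,179)],"yellow":[(25,34)],"green":[(50,80)],"blue":[(105,125)]}
def mask(s,c):
    hsv=cv2.cvtColor(s["image"],cv2.COLOR_RGB2HSV)
    m=np.zeros(hsv.shape[:2],np.uint8)
    for a,b in H[c]: m|=cv2.inRange(hsv,(a,140,45),(b,255,255))
    return m
def find(s,c,z,near,r,close=5):
    """blob(s) of colour c within r px of near; hull -> plane z -> min-area rect"""
    m=mask(s,c); roi=np.zeros_like(m); cv2.circle(roi,tuple(int(v) for v in near),int(r),255,-1); m&=roi
    m=cv2.morphologyEx(m,cv2.MORPH_CLOSE,np.ones((close,close),np.uint8))
    n,l,st,_=cv2.connectedComponentsWithStats(m)
    k=[i for i in range(1,n) if st[i,4]>25]
    if not k: return None
    pts=np.argwhere(np.isin(l,k))[:,::-1].reshape(-1,1,2).astype(np.int32)
    h=cv2.convexHull(pts).reshape(-1,2)
    P=ray(s,h,z)[:,:2]
    (cx,cy),(w,hh),a=cv2.minAreaRect((P*1000).astype(np.float32))
    if w<hh: w,hh,a=hh,w,a+90
    a=(a+90)%180-90
    return np.round([cx,cy,w,hh,a],1)   # mm, deg (long axis angle from +x)
def go(x,y,z,yaw=None):
    """slide and dr from measured pose to TCP xyz (m), jaw axis (tool z) at yaw deg"""
    q=env.sense(); R=Ro.from_rotvec(q["eef_rot"]).as_matrix()
    sl=R.T@(np.array([x,y,z])-q["position"])
    best=None
    cur=np.degrees(np.arctan2(R[1,2],R[0,2]))
    if yaw is None: yaw=cur
    for k in (0,180):
        a=np.radians(yaw+k); zt=np.array([np.cos(a),np.sin(a),0]); yt=np.array([0,0,-1.]); xt=np.cross(yt,zt)
        dr=Ro.from_matrix(R.T@np.c_[xt,yt,zt]).as_rotvec()
        d=np.degrees(np.linalg.norm(dr))
        print("k",k,"slide",np.round(sl,4),"dr",np.round(dr,3),"ang",round(d,1))
    print("jaw yaw",round(cur,1),"tcp",np.round(q["position"],4),"j7",round(q["joints"][6],3),"w",round(q["grip_width"],4),"t",round(q["clock"],2))
E
python3 - <<'E'
from h import *
s=snap("top"); d=snap("side")
print("cam",-np.array(s["R"]).T@s["t"])
T={"blue":((120,198),(180,177)),"red":((231,161),(165,254)),"green":((316,158),(239,217)),"yellow":((431,198),(382,245))}
for c,(a,b) in T.items():
    S=find(s,c,.012,a,38); C=find(s,c,.014,b,26)
    print(c,"stand",S,"car",C)
    # side check
    for w,zz,r in((S,.012,45),(C,.014,30)):
        p=pix(d,[w[0]/1e3,w[1]/1e3,zz])[0]; print("   side",p.round(),find(d,c,zz,p,r))
print("bus",find(s,"red",.02,(381,172),26),"truck",find(s,"yellow",.025,(312,215),26))
go(.5,.2,.2)
E
```

```text
cam [ 0.35705176 -0.0041016   1.2348536 ]
blue stand [519.9 412.4 114.1  60.5   3.7] car [573.8 249.8  89.5  37.4   1.4]
   side [245. 135.] [554.3 454.7 447.6 176.   80.7]
   side [276. 161.] [573.  260.2  91.   59.9   2.6]
red stand [619.1 114.2 116.6  62.9   2.4] car [369.8 286.8  90.5  39.2  12.4]
   side [305. 186.] [618.  114.1 115.9  65.7   2.3]
   side [210. 169.] [367.9 297.4  90.5  60.7  11.5]
green stand [ 624.8 -111.7  112.9   59.1    7.5] car [469.1  92.9  82.2  36.1  18.2]
   side [339. 239.] [ 623.8 -109.8  112.3   58.9    7.3]
   side [260. 203.] [465.4 100.4  90.3  50.1  18.4]
yellow stand [ 516.1 -417.4  114.1   61.     6.9] car [ 392.1 -280.3   87.7   36.1  -19.3]
   side [352. 351.] [ 515.4 -415.9  114.3   60.1    7. ]
   side [279. 317.] [ 392.  -270.1   87.9   43.3  -20.7]
bus [ 582.7 -284.   101.3   39.3   -6.7] truck [473.2 -95.   91.7  39.    3.7]
k 0 slide [ 0.409   0.0223 -0.2744] dr [0.001 0.    0.   ] ang 0.0
k 180 slide [ 0.409   0.0223 -0.2744] dr [ 0.000e+00 -3.142e+00 -1.000e-03] ang 180.0
jaw yaw 71.2 tcp [0.2011 0.5915 0.2221] j7 -0.089 w 0.0869 t 0.2
```

Run:
```python
from h import *
s=snap("top"); im=s["image"][:,:,::-1]
a=cv2.resize(im[192:242,214:264],(400,400),interpolation=cv2.INTER_NEAREST)
b=cv2.resize(im[220:270,357:407],(400,400),interpolation=cv2.INTER_NEAREST)
cv2.imwrite("pics/z1.png",np.hstack([a,b]))
H["green"]=[(45,85)]
def lo(c,lo1,V):
    import h
    def m(s,c):
        hsv=cv2.cvtColor(s["image"],cv2.COLOR_RGB2HSV); o=np.zeros(hsv.shape[:2],np.uint8)
        for a,b in H[c]: o|=cv2.inRange(hsv,(a,lo1,V),(b,255,255))
        return o
    h.mask=m
lo("green",80,30)
print(find(s,"green",.014,(239,217),26),find(s,"yellow",.014,(382,245),26))
```

```text
[467.7  92.1  89.   37.1  18.6] [ 392.1 -280.3   87.7   36.1  -19.3]
```

View pics/z1.png

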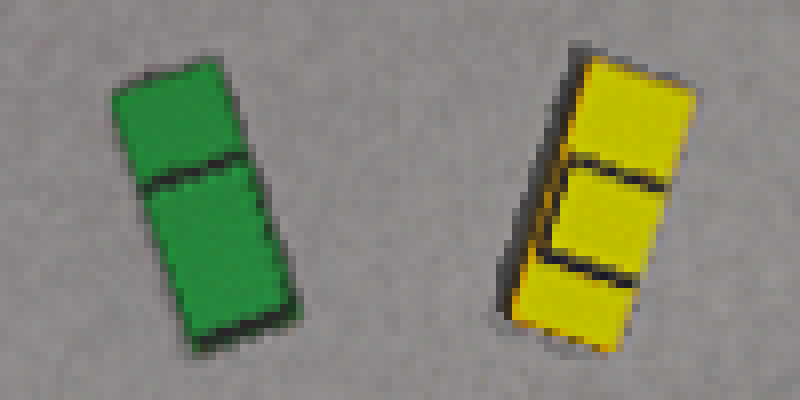

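Positions agree between the two views, and the sizes match those given. Red car first: move above it.

Run:
```python
from h import *
go(.370,.287,.09,102.4)
```

```text
k 0 slide [ 0.2579  0.1323 -0.2339] dr [ 0.001 -0.544 -0.   ] ang 31.2
k 180 slide [ 0.2579  0.1323 -0.2339] dr [0.000e+00 2.597e+00 1.000e-03] ang 148.8
jaw yaw 71.2 tcp [0.2012 0.5916 0.2222] j7 -0.088 w 0.087 t 0.25
```

```bash
python3 -m inch '[{"claw":0.065,"slide":[0.258,0.08,-0.234],"dr":[0,-0.544,0]},{"claw":0.065,"slide":[0.258,0.08,-0.234],"dr":[0,-0.544,0]},{"claw":0.065,"slide":[0.258,0.08,-0.234],"dr":[0,-0.544,0]},{"claw":0.065,"slide":[0.258,0.08,-0.234],"dr":[0,-0.544,0]},{"claw":0.065,"slide":[0.258,0.08,-0.234],"dr":[0,-0.544,0]},{"claw":0.065,"slide":[0.258,0.08,-0.234],"dr":[0,-0.544,0]},{"claw":0.065,"slide":[0.258,0.132,-0.234],"dr":[0,-0.544,0]},{"claw":0.065,"slide":[0.258,0.132,-0.234],"dr":[0,-0.544,0]},{"claw":0.065,"slide":[0.258,0.132,-0.234],"dr":[0,-0.544,0]}]'
python3 - <<'E'
from h import *
go(.370,.287,.006,102.4)
s=snap("top","a1.png")
E
```

```text
clock: 1.38
position: [0.3703, 0.2881, 0.0919]
eef_rot: [-1.563, -0.171, 0.17]
ft_force: [0.6, -0.8, 0.9]
grip_width: 0.065
k 0 slide [-0.0006  0.0859 -0.001 ] dr [-0.001  0.001  0.001] ang 0.1
k 180 slide [-0.0006  0.0859 -0.001 ] dr [ 1.000e-03 -3.141e+00  1.000e-03] ang 180.0
jaw yaw 102.4 tcp [0.3703 0.2881 0.0919] j7 1.039 w 0.065 t 1.38
```

View pics/a1.png

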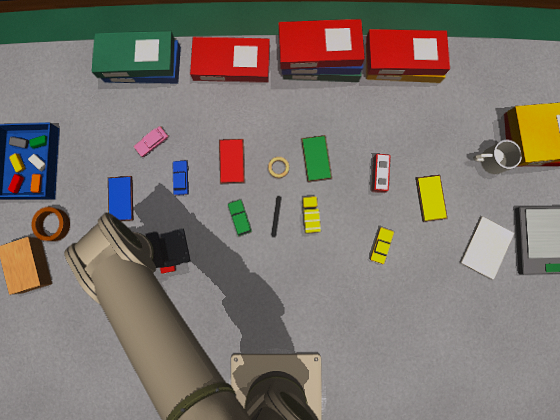

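The gripper (170,248) sits over the red car, and the car's tail shows at (167,268). Descend, close and lift a little.

```bash
python3 -m inch '[{"claw":0.065,"slide":[0,0.04,-0.001],"dr":[0,0,0]},{"claw":0.065,"slide":[0,0.07,-0.001],"dr":[0,0,0]},{"claw":0.065,"slide":[0,0.085,-0.001],"dr":[0,0,0]},{"claw":0.065,"slide":[0,0.085,-0.001],"dr":[0,0,0]},{"claw":0.03,"slide":[0,0.085,-0.001],"dr":[0,0,0]},{"claw":0.03,"slide":[0,0.085,-0.001],"dr":[0,0,0]},{"claw":0.03,"slide":[0,0.085,-0.001],"dr":[0,0,0]},{"claw":0.03,"slide":[0,0.085,-0.001],"dr":[0,0,0]},{"claw":0.03,"slide":[0,0.085,-0.001],"dr":[0,0,0]},{"claw":0.03,"slide":[0,0.085,-0.001],"dr":[0,0,0]}]'
python3 - <<'E'
from h import *
go(.619,.114,.1,92.4)
E
```

```text
clock: 2.68
position: [0.3706, 0.2865, 0.006]
eef_rot: [-1.564, -0.17, 0.169]
ft_force: [-1.8, -0.7, 6.5]
grip_width: 0.0373
k 0 slide [ 0.2057 -0.094  -0.2217] dr [-0.001  0.174  0.   ] ang 10.0
k 180 slide [ 0.2057 -0.094  -0.2217] dr [ 1.000e-03 -2.967e+00  1.000e-03] ang 170.0
jaw yaw 102.4 tcp [0.3706 0.2865 0.006 ] j7 1.054 w 0.0373 t 2.67
```

Gripped at 37.3 mm. Lift and carry to the red stand.

```bash
python3 -m inch '[{"claw":0.03,"slide":[0,-0.04,0],"dr":[0,0,0]},{"claw":0.03,"slide":[0,-0.085,0],"dr":[0,0,0]},{"claw":0.03,"slide":[0.05,-0.085,-0.04],"dr":[0,0.08,0]},{"claw":0.03,"slide":[0.09,-0.085,-0.08],"dr":[0,0.174,0]},{"claw":0.03,"slide":[0.13,-0.085,-0.12],"dr":[0,0.174,0]},{"claw":0.03,"slide":[0.17,-0.085,-0.165],"dr":[0,0.174,0]},{"claw":0.03,"slide":[0.2,-0.085,-0.21],"dr":[0,0.174,0]},{"claw":0.03,"slide":[0.206,-0.085,-0.222],"dr":[0,0.174,0]},{"claw":0.03,"slide":[0.206,-0.085,-0.222],"dr":[0,0.174,0]},{"claw":0.03,"slide":[0.206,-0.085,-0.222],"dr":[0,0.174,0]}]'
python3 - <<'E'
from h import *
go(.619,.114,.018,92.4)
snap("side","a2.png");
E
```

```text
clock: 3.92
position: [0.6181, 0.1154, 0.0903]
eef_rot: [-1.57, -0.034, 0.036]
ft_force: [-0.1, -0.2, -0.4]
grip_width: 0.0377
k 0 slide [ 0.0009  0.0723 -0.0015] dr [-0.001  0.002 -0.001] ang 0.2
k 180 slide [ 0.0009  0.0723 -0.0015] dr [-2.000e-03 -3.139e+00  2.000e-03] ang 179.9
jaw yaw 92.5 tcp [0.6181 0.1154 0.0903] j7 1.455 w 0.0377 t 3.92
```

View pics/a2.png

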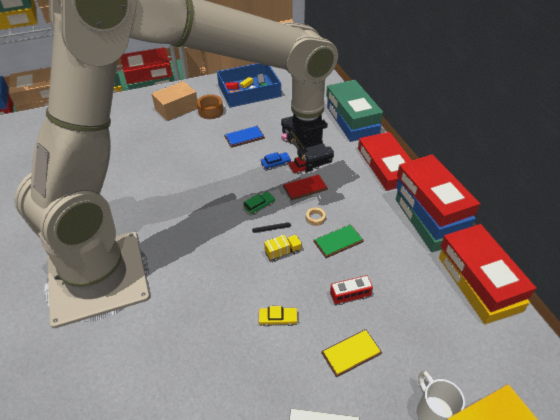

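The red car hangs level over its stand, near (305,163). Lower, release and rise.

```bash
python3 -m inch '[{"claw":0.03,"slide":[0.001,0.03,-0.001],"dr":[0,0,0]},{"claw":0.03,"slide":[0.001,0.055,-0.001],"dr":[0,0,0]},{"claw":0.03,"slide":[0.001,0.065,-0.001],"dr":[0,0,0]},{"claw":0.03,"slide":[0.001,0.069,-0.001],"dr":[0,0,0]},{"claw":0.03,"slide":[0.001,0.072,-0.001],"dr":[0,0,0]},{"claw":0.03,"slide":[0.001,0.072,-0.001],"dr":[0,0,0]}]'
python3 - <<'E'
from h import *
q=env.sense(); print(q["position"],q["ft_force"])
E
```

```text
clock: 4.72
position: [0.6205, 0.1128, 0.0191]
eef_rot: [-1.57, -0.034, 0.033]
ft_force: [-0.4, 0.7, -0.8]
grip_width: 0.0374
[0.62053882 0.11277114 0.01909816] [-0.38073404  0.69836154 -0.75466061]
```

```bash
python3 -m inch '[{"claw":0.03,"slide":[0,0.001,0],"dr":[0,0,0]},{"claw":0.03,"slide":[0,0.001,0],"dr":[0,0,0]},{"claw":0.06,"slide":[0,0.001,0],"dr":[0,0,0]},{"claw":0.06,"slide":[0,0.001,0],"dr":[0,0,0]},{"claw":0.06,"slide":[0,0.001,0],"dr":[0,0,0]},{"claw":0.06,"slide":[0,-0.03,0],"dr":[0,0,0]},{"claw":0.06,"slide":[0,-0.08,0],"dr":[0,0,0]},{"claw":0.06,"slide":[0,-0.08,0],"dr":[0,0,0]}]'
python3 - <<'E'
from h import *
go(.574,.250,.09,91.4)
E
```

```text
clock: 5.72
position: [0.6228, 0.1129, 0.1028]
eef_rot: [-1.569, -0.038, 0.028]
ft_force: [0.2, 0.0, -0.8]
grip_width: 0.0603
k 0 slide [-0.0431  0.0128  0.139 ] dr [-0.002  0.018  0.007] ang 1.1
k 180 slide [-0.0431  0.0128  0.139 ] dr [ 1.100e-02 -3.124e+00  3.000e-03] ang 179.0
jaw yaw 92.4 tcp [0.6228 0.1129 0.1028] j7 1.457 w 0.0603 t 5.72
```

```bash
python3 -m inch '[{"claw":0.065,"slide":[-0.043,0.012,0.139],"dr":[0,0.018,0]},{"claw":0.065,"slide":[-0.043,0.012,0.139],"dr":[0,0.018,0]},{"claw":0.065,"slide":[-0.043,0.012,0.139],"dr":[0,0.018,0]},{"claw":0.065,"slide":[-0.043,0.012,0.139],"dr":[0,0.018,0]},{"claw":0.065,"slide":[-0.043,0.012,0.139],"dr":[0,0.018,0]},{"claw":0.065,"slide":[-0.043,0.012,0.139],"dr":[0,0.018,0]}]'
python3 - <<'E'
from h import *
go(.574,.250,.006,91.4)
s=snap("top","a3.png")
print("red car on stand", find(s,"red",.026,(231,161),38), [int(v) for v in pix(s,[.619,.114,.026])[0]])
E
```

```text
clock: 6.48
position: [0.5723, 0.2476, 0.0866]
eef_rot: [-1.571, -0.017, 0.016]
ft_force: [-0.3, -0.1, 0.3]
grip_width: 0.0646
k 0 slide [0.0017 0.0806 0.0024] dr [ 0.001 -0.003  0.   ] ang 0.2
k 180 slide [0.0017 0.0806 0.0024] dr [-1.000e-03  3.139e+00  1.000e-03] ang 179.8
jaw yaw 91.2 tcp [0.5723 0.2476 0.0866] j7 1.191 w 0.0646 t 6.47
red car on stand [616.2 112.9 115.2  62.3   2.4] [230, 159]
```

View pics/a3.png

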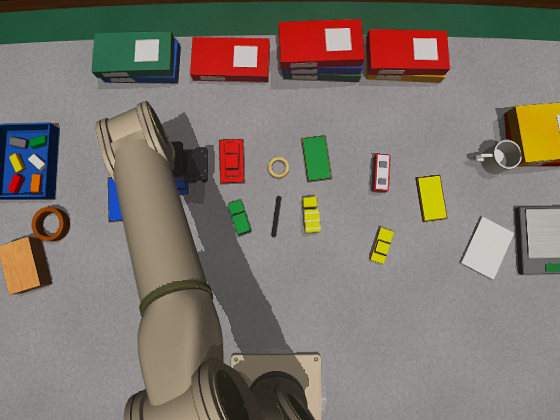

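The red car stands centred on its stand at (231,160). The gripper is over the blue car at about (185,165). Next is the blue pick.

```bash
python3 -m inch '[{"claw":0.065,"slide":[0.001,0.04,0.002],"dr":[0,0,0]},{"claw":0.065,"slide":[0.001,0.068,0.002],"dr":[0,0,0]},{"claw":0.065,"slide":[0.001,0.08,0.002],"dr":[0,0,0]},{"claw":0.065,"slide":[0.001,0.08,0.002],"dr":[0,0,0]},{"claw":0.03,"slide":[0.001,0.08,0.002],"dr":[0,0,0]},{"claw":0.03,"slide":[0.001,0.08,0.002],"dr":[0,0,0]},{"claw":0.03,"slide":[0.001,0.08,0.002],"dr":[0,0,0]},{"claw":0.03,"slide":[0.001,0.08,0.002],"dr":[0,0,0]},{"claw":0.03,"slide":[0.001,0.08,0.002],"dr":[0,0,0]}]'
python3 - <<'E'
from h import *
go(.520,.412,.09,93.7)
E
```

```text
clock: 7.65
position: [0.5726, 0.2518, 0.007]
eef_rot: [-1.57, -0.019, 0.019]
ft_force: [-1.9, -0.3, 4.4]
grip_width: 0.0376
k 0 slide [-0.0486 -0.0829  0.1614] dr [-0.    -0.04   0.001] ang 2.3
k 180 slide [-0.0486 -0.0829  0.1614] dr [-1.000e-03  3.101e+00 -1.000e-03] ang 177.7
jaw yaw 91.4 tcp [0.5726 0.2518 0.007 ] j7 1.206 w 0.0376 t 7.65
```

```bash
python3 -m inch '[{"claw":0.03,"slide":[0,-0.04,0],"dr":[0,0,0]},{"claw":0.03,"slide":[0,-0.083,0],"dr":[0,0,0]},{"claw":0.03,"slide":[-0.015,-0.083,0.05],"dr":[0,-0.02,0]},{"claw":0.03,"slide":[-0.03,-0.083,0.1],"dr":[0,-0.04,0]},{"claw":0.03,"slide":[-0.045,-0.083,0.15],"dr":[0,-0.04,0]},{"claw":0.03,"slide":[-0.049,-0.083,0.161],"dr":[0,-0.04,0]},{"claw":0.03,"slide":[-0.049,-0.083,0.161],"dr":[0,-0.04,0]},{"claw":0.03,"slide":[-0.049,-0.083,0.161],"dr":[0,-0.04,0]},{"claw":0.03,"slide":[-0.049,-0.083,0.161],"dr":[0,-0.04,0]}]'
python3 - <<'E'
from h import *
go(.520,.412,.0185,93.7)
E
```

```text
clock: 8.78
position: [0.5205, 0.4097, 0.0896]
eef_rot: [-1.571, -0.049, 0.048]
ft_force: [0.8, -1.2, 0.3]
grip_width: 0.0375
k 0 slide [-0.0004  0.0711  0.0023] dr [ 0.    -0.003  0.   ] ang 0.2
k 180 slide [-0.0004  0.0711  0.0023] dr [-0.000e+00  3.139e+00  1.000e-03] ang 179.8
jaw yaw 93.5 tcp [0.5205 0.4097 0.0896] j7 0.961 w 0.0375 t 8.78
```

```bash
python3 -m inch '[{"claw":0.03,"slide":[0,0.03,0.001],"dr":[0,0,0]},{"claw":0.03,"slide":[0,0.055,0.001],"dr":[0,0,0]},{"claw":0.03,"slide":[0,0.064,0.001],"dr":[0,0,0]},{"claw":0.03,"slide":[0,0.068,0.001],"dr":[0,0,0]},{"claw":0.03,"slide":[0,0.07,0.001],"dr":[0,0,0]},{"claw":0.03,"slide":[0,0.07,0.001],"dr":[0,0,0]}]'
python3 - <<'E'
from h import *
import time
for i in range(4):
    q=env.sense(); print(q["position"],q["ft_force"])
E
```

```text
clock: 9.52
position: [0.5198, 0.4127, 0.0203]
eef_rot: [-1.569, -0.051, 0.05]
ft_force: [0.5, -0.3, -0.6]
grip_width: 0.0375
[0.51976911 0.41266825 0.02026813] [ 0.54541383 -0.28323192 -0.63333643]
[0.51976911 0.41266825 0.02026813] [ 0.54541383 -0.28323192 -0.63333643]
[0.51976911 0.41266825 0.02026813] [ 0.54541383 -0.28323192 -0.63333643]
[0.51976911 0.41266825 0.02026813] [ 0.54541383 -0.28323192 -0.63333643]
```

Grasped at z = 7 mm, so contact should come at z ≈ 19 mm. Lower about 1.5 mm more, release and rise.

```bash
python3 -m inch '[{"claw":0.03,"slide":[0,0.0015,0],"dr":[0,0,0]},{"claw":0.03,"slide":[0,0.0015,0],"dr":[0,0,0]},{"claw":0.06,"slide":[0,0.0015,0],"dr":[0,0,0]},{"claw":0.06,"slide":[0,0.0015,0],"dr":[0,0,0]},{"claw":0.06,"slide":[0,0.0015,0],"dr":[0,0,0]},{"claw":0.06,"slide":[0,-0.03,0],"dr":[0,0,0]},{"claw":0.06,"slide":[0,-0.08,0],"dr":[0,0,0]},{"claw":0.06,"slide":[0,-0.08,0],"dr":[0,0,0]}]'
python3 - <<'E'
from h import *
go(.468,.092,.09,108.6)
E
```

```text
clock: 10.52
position: [0.5215, 0.4141, 0.1042]
eef_rot: [-1.565, -0.055, 0.046]
ft_force: [-0.1, 0.2, -0.6]
grip_width: 0.0597
k 0 slide [-0.0741  0.0122 -0.318 ] dr [-0.004 -0.261  0.006] ang 14.9
k 180 slide [-0.0741  0.0122 -0.318 ] dr [-0.009  2.881 -0.006] ang 165.1
jaw yaw 93.7 tcp [0.5215 0.4141 0.1042] j7 0.958 w 0.0597 t 10.53
```

```bash
python3 -m inch '[{"claw":0.065,"slide":[-0.074,0.012,-0.318],"dr":[0,-0.261,0]},{"claw":0.065,"slide":[-0.074,0.012,-0.318],"dr":[0,-0.261,0]},{"claw":0.065,"slide":[-0.074,0.012,-0.318],"dr":[0,-0.261,0]},{"claw":0.065,"slide":[-0.074,0.012,-0.318],"dr":[0,-0.261,0]},{"claw":0.065,"slide":[-0.074,0.012,-0.318],"dr":[0,-0.261,0]},{"claw":0.065,"slide":[-0.074,0.012,-0.318],"dr":[0,-0.261,0]},{"claw":0.065,"slide":[-0.074,0.012,-0.318],"dr":[0,-0.261,0]},{"claw":0.065,"slide":[-0.074,0.012,-0.318],"dr":[0,-0.261,0]},{"claw":0.065,"slide":[-0.074,0.012,-0.318],"dr":[0,-0.261,0]}]'
python3 - <<'E'
from h import *
go(.468,.092,.006,108.6)
s=snap("top","a4.png")
E
```

```text
clock: 11.65
position: [0.4661, 0.0919, 0.0874]
eef_rot: [-1.555, -0.257, 0.257]
ft_force: [-0.8, 0.1, -0.4]
grip_width: 0.0652
k 0 slide [ 0.0019  0.0814 -0.0005] dr [-0.     0.003 -0.   ] ang 0.2
k 180 slide [ 0.0019  0.0814 -0.0005] dr [-0.    -3.139  0.   ] ang 179.8
jaw yaw 108.8 tcp [0.4661 0.0919 0.0874] j7 1.643 w 0.0652 t 11.65
```

View pics/a4.png

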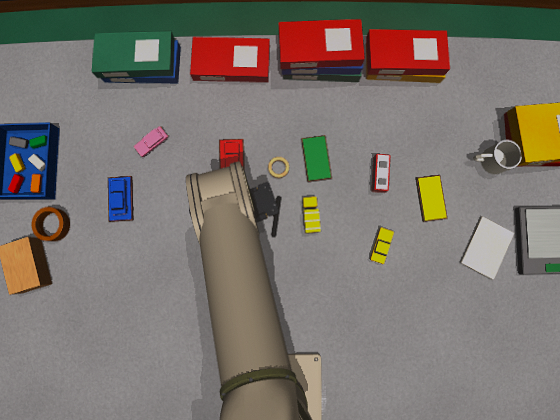

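The blue car is centred on its stand at (120,198). The gripper is over the green car, clear of the pen at (277,215). Next is the green pick.

```bash
python3 -m inch '[{"claw":0.065,"slide":[0.001,0.04,0],"dr":[0,0,0]},{"claw":0.065,"slide":[0.001,0.068,0],"dr":[0,0,0]},{"claw":0.065,"slide":[0.001,0.081,0],"dr":[0,0,0]},{"claw":0.065,"slide":[0.001,0.081,0],"dr":[0,0,0]},{"claw":0.03,"slide":[0.001,0.081,0],"dr":[0,0,0]},{"claw":0.03,"slide":[0.001,0.081,0],"dr":[0,0,0]},{"claw":0.03,"slide":[0.001,0.081,0],"dr":[0,0,0]},{"claw":0.03,"slide":[0.001,0.081,0],"dr":[0,0,0]},{"claw":0.03,"slide":[0.001,0.081,0],"dr":[0,0,0]}]'
python3 - <<'E'
from h import *
go(.625,-.112,.1,97.5)
E
```

```text
clock: 12.82
position: [0.4672, 0.0909, 0.007]
eef_rot: [-1.555, -0.256, 0.255]
ft_force: [-1.4, 1.0, 6.3]
grip_width: 0.038
k 0 slide [ 0.0847 -0.0931 -0.2427] dr [-0.     0.194  0.001] ang 11.1
k 180 slide [ 0.0847 -0.0931 -0.2427] dr [ 1.000e-03 -2.947e+00  1.000e-03] ang 168.9
jaw yaw 108.6 tcp [0.4672 0.0909 0.007 ] j7 1.683 w 0.038 t 12.82
```

```bash
python3 -m inch '[{"claw":0.03,"slide":[0,-0.04,0],"dr":[0,0,0]},{"claw":0.03,"slide":[0,-0.09,0],"dr":[0,0,0]},{"claw":0.03,"slide":[0.016,-0.093,-0.045],"dr":[0,0.08,0]},{"claw":0.03,"slide":[0.033,-0.093,-0.095],"dr":[0,0.15,0]},{"claw":0.03,"slide":[0.05,-0.093,-0.145],"dr":[0,0.194,0]},{"claw":0.03,"slide":[0.068,-0.093,-0.195],"dr":[0,0.194,0]},{"claw":0.03,"slide":[0.082,-0.093,-0.235],"dr":[0,0.194,0]},{"claw":0.03,"slide":[0.085,-0.093,-0.243],"dr":[0,0.194,0]},{"claw":0.03,"slide":[0.085,-0.093,-0.243],"dr":[0,0.194,0]},{"claw":0.03,"slide":[0.085,-0.093,-0.243],"dr":[0,0.194,0]}]'
python3 - <<'E'
from h import *
go(.625,-.112,.019,97.5)
E
```

```text
clock: 14.08
position: [0.6246, -0.1109, 0.0993]
eef_rot: [-1.567, -0.104, 0.105]
ft_force: [-0.1, -0.2, -0.7]
grip_width: 0.0377
k 0 slide [ 0.0003  0.0803 -0.0012] dr [-0.001  0.002 -0.001] ang 0.1
k 180 slide [ 0.0003  0.0803 -0.0012] dr [-1.00e-03 -3.14e+00  2.00e-03] ang 179.9
jaw yaw 97.6 tcp [ 0.6246 -0.1109  0.0993] j7 1.954 w 0.0377 t 14.07
```

```bash
python3 -m inch '[{"claw":0.03,"slide":[0,0.035,-0.001],"dr":[0,0,0]},{"claw":0.03,"slide":[0,0.063,-0.001],"dr":[0,0,0]},{"claw":0.03,"slide":[0,0.074,-0.001],"dr":[0,0,0]},{"claw":0.03,"slide":[0,0.078,-0.001],"dr":[0,0,0]},{"claw":0.03,"slide":[0,0.08,-0.001],"dr":[0,0,0]},{"claw":0.03,"slide":[0,0.08,-0.001],"dr":[0,0,0]},{"claw":0.03,"slide":[0,0.08,-0.001],"dr":[0,0,0]}]'
```

```text
clock: 14.95
position: [0.6256, -0.1135, 0.0201]
eef_rot: [-1.568, -0.104, 0.102]
ft_force: [-0.3, -0.3, -0.7]
grip_width: 0.0377
```

```bash
python3 -m inch '[{"claw":0.03,"slide":[0,0.0015,0],"dr":[0,0,0]},{"claw":0.03,"slide":[0,0.0015,0],"dr":[0,0,0]},{"claw":0.06,"slide":[0,0.0015,0],"dr":[0,0,0]},{"claw":0.06,"slide":[0,0.0015,0],"dr":[0,0,0]},{"claw":0.06,"slide":[0,0.0015,0],"dr":[0,0,0]},{"claw":0.06,"slide":[0,-0.03,0],"dr":[0,0,0]},{"claw":0.06,"slide":[0,-0.08,0],"dr":[0,0,0]},{"claw":0.06,"slide":[0,-0.09,0],"dr":[0,0,0]},{"claw":0.06,"slide":[0,-0.09,0],"dr":[0,0,0]}]'
python3 - <<'E'
from h import *
go(.392,-.280,.1,70.7)
E
```

```text
clock: 16.08
position: [0.6255, -0.1134, 0.1099]
eef_rot: [-1.568, -0.104, 0.102]
ft_force: [0.2, 0.2, -0.4]
grip_width: 0.0602
k 0 slide [-0.2533  0.0096 -0.1346] dr [-0.     0.468  0.001] ang 26.8
k 180 slide [-0.2533  0.0096 -0.1346] dr [ 1.000e-03 -2.673e+00  0.000e+00] ang 153.2
jaw yaw 97.5 tcp [ 0.6255 -0.1134  0.1099] j7 1.954 w 0.0602 t 16.07
```

```bash
python3 -m inch '[{"claw":0.065,"slide":[-0.253,0.01,-0.135],"dr":[0,0.468,0]},{"claw":0.065,"slide":[-0.253,0.01,-0.135],"dr":[0,0.468,0]},{"claw":0.065,"slide":[-0.253,0.01,-0.135],"dr":[0,0.468,0]},{"claw":0.065,"slide":[-0.253,0.01,-0.135],"dr":[0,0.468,0]},{"claw":0.065,"slide":[-0.253,0.01,-0.135],"dr":[0,0.468,0]},{"claw":0.065,"slide":[-0.253,0.01,-0.135],"dr":[0,0.468,0]},{"claw":0.065,"slide":[-0.253,0.01,-0.135],"dr":[0,0.468,0]},{"claw":0.065,"slide":[-0.253,0.01,-0.135],"dr":[0,0.468,0]}]'
python3 - <<'E'
from h import *
go(.392,-.280,.006,70.7)
s=snap("top","a5.png")
E
```

```text
clock: 17.08
position: [0.3927, -0.2795, 0.099]
eef_rot: [-1.555, 0.263, -0.262]
ft_force: [0.0, -0.3, 0.1]
grip_width: 0.0652
k 0 slide [-0.0005  0.093  -0.0007] dr [ 0.     0.002 -0.001] ang 0.1
k 180 slide [-0.0005  0.093  -0.0007] dr [-1.00e-03 -3.14e+00 -0.00e+00] ang 179.9
jaw yaw 70.8 tcp [ 0.3927 -0.2795  0.099 ] j7 1.853 w 0.0652 t 17.07
```

View pics/a5.png

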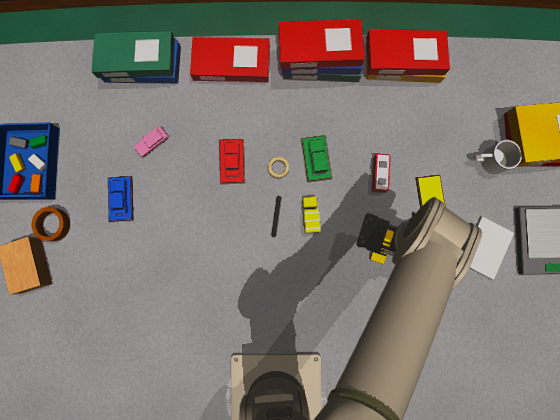

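The green car is on its stand at (316,158). The gripper is over the yellow car at (382,240). Next is the yellow pick.

```bash
python3 -m inch '[{"claw":0.065,"slide":[0,0.045,0],"dr":[0,0,0]},{"claw":0.065,"slide":[0,0.078,0],"dr":[0,0,0]},{"claw":0.065,"slide":[0,0.092,0],"dr":[0,0,0]},{"claw":0.065,"slide":[0,0.092,0],"dr":[0,0,0]},{"claw":0.03,"slide":[0,0.092,0],"dr":[0,0,0]},{"claw":0.03,"slide":[0,0.092,0],"dr":[0,0,0]},{"claw":0.03,"slide":[0,0.092,0],"dr":[0,0,0]},{"claw":0.03,"slide":[0,0.092,0],"dr":[0,0,0]},{"claw":0.03,"slide":[0,0.092,0],"dr":[0,0,0]}]'
python3 - <<'E'
from h import *
go(.516,-.417,.1,96.9)
E
```

```text
clock: 18.25
position: [0.3925, -0.2803, 0.008]
eef_rot: [-1.554, 0.264, -0.265]
ft_force: [-0.8, 2.2, 6.2]
grip_width: 0.038
k 0 slide [ 0.1618 -0.092  -0.0882] dr [-0.    -0.457  0.001] ang 26.2
k 180 slide [ 0.1618 -0.092  -0.0882] dr [-1.000e-03  2.685e+00 -1.000e-03] ang 153.8
jaw yaw 70.7 tcp [ 0.3925 -0.2803  0.008 ] j7 1.966 w 0.038 t 18.25
```

```bash
python3 -m inch '[{"claw":0.03,"slide":[0,-0.04,0],"dr":[0,0,0]},{"claw":0.03,"slide":[0,-0.09,0],"dr":[0,0,0]},{"claw":0.03,"slide":[0.04,-0.092,-0.02],"dr":[0,-0.12,0]},{"claw":0.03,"slide":[0.08,-0.092,-0.04],"dr":[0,-0.24,0]},{"claw":0.03,"slide":[0.12,-0.092,-0.065],"dr":[0,-0.36,0]},{"claw":0.03,"slide":[0.155,-0.092,-0.083],"dr":[0,-0.457,0]},{"claw":0.03,"slide":[0.162,-0.092,-0.088],"dr":[0,-0.457,0]},{"claw":0.03,"slide":[0.162,-0.092,-0.088],"dr":[0,-0.457,0]},{"claw":0.03,"slide":[0.162,-0.092,-0.088],"dr":[0,-0.457,0]}]'
python3 - <<'E'
from h import *
go(.516,-.417,.0195,96.9)
E
```

```text
clock: 19.38
position: [0.5153, -0.4162, 0.0995]
eef_rot: [-1.568, -0.094, 0.094]
ft_force: [0.1, 0.2, -1.4]
grip_width: 0.0371
k 0 slide [ 0.0006  0.08   -0.001 ] dr [-0.001 -0.001 -0.   ] ang 0.1
k 180 slide [ 0.0006  0.08   -0.001 ] dr [ 0.000e+00  3.141e+00 -1.000e-03] ang 180.0
jaw yaw 96.9 tcp [ 0.5153 -0.4162  0.0995] j7 2.521 w 0.0371 t 19.38
```

```bash
python3 -m inch '[{"claw":0.03,"slide":[0,0.035,-0.001],"dr":[0,0,0]},{"claw":0.03,"slide":[0,0.063,-0.001],"dr":[0,0,0]},{"claw":0.03,"slide":[0,0.073,-0.001],"dr":[0,0,0]},{"claw":0.03,"slide":[0,0.077,-0.001],"dr":[0,0,0]},{"claw":0.03,"slide":[0,0.079,-0.001],"dr":[0,0,0]},{"claw":0.03,"slide":[0,0.079,-0.001],"dr":[0,0,0]},{"claw":0.03,"slide":[0,0.079,-0.001],"dr":[0,0,0]}]'; python3 -c "
from cell import env;print(env.sense()['joints'])"
```

```text
clock: 20.25
position: [0.5163, -0.4181, 0.0211]
eef_rot: [-1.569, -0.095, 0.094]
ft_force: [0.2, 0.1, -0.0]
grip_width: 0.0378
[ 0.23410579  0.63789129  0.52231212  1.56995055 -0.35445481  1.02850214
  2.54673431]
```

```bash
python3 -m inch '[{"claw":0.03,"slide":[0,0.0015,0],"dr":[0,0,0]},{"claw":0.03,"slide":[0,0.0015,0],"dr":[0,0,0]},{"claw":0.06,"slide":[0,0.0015,0],"dr":[0,0,0]},{"claw":0.06,"slide":[0,0.0015,0],"dr":[0,0,0]},{"claw":0.06,"slide":[0,0.0015,0],"dr":[0,0,0]},{"claw":0.06,"slide":[0,-0.03,0],"dr":[0,0,0]},{"claw":0.06,"slide":[0,-0.08,0],"dr":[0,0,0]},{"claw":0.06,"slide":[0,-0.13,0],"dr":[0,0,0]},{"claw":0.06,"slide":[0,-0.16,0],"dr":[0,0,0]}]'
python3 - <<'E'
from h import *
go(.42,-.1,.25,96.9)
E
```

```text
clock: 21.38
position: [0.5164, -0.4186, 0.1834]
eef_rot: [-1.57, -0.096, 0.092]
ft_force: [-0.1, -0.3, -0.9]
grip_width: 0.0597
k 0 slide [-0.0574 -0.0673  0.3277] dr [ 0.002 -0.     0.002] ang 0.2
k 180 slide [-0.0574 -0.0673  0.3277] dr [-3.000e-03  3.141e+00  3.000e-03] ang 180.0
jaw yaw 96.9 tcp [ 0.5164 -0.4186  0.1834] j7 2.489 w 0.0597 t 21.38
```

Retreat clear of the stands, then look.

```bash
python3 -m inch '[{"claw":0.06,"slide":[-0.057,-0.067,0.32],"dr":[0,0,0]},{"claw":0.06,"slide":[-0.057,-0.067,0.32],"dr":[0,0,0]},{"claw":0.06,"slide":[-0.057,-0.067,0.32],"dr":[0,0,0]},{"claw":0.06,"slide":[-0.057,-0.067,0.32],"dr":[0,0,0]},{"claw":0.06,"slide":[-0.057,-0.067,0.32],"dr":[0,0,0]},{"claw":0.06,"slide":[-0.057,-0.067,0.32],"dr":[0,0,0]},{"claw":0.06,"slide":[-0.057,-0.067,0.32],"dr":[0,0,0]},{"claw":0.06,"slide":[-0.057,-0.067,0.32],"dr":[0,0,0]}]'
python3 - <<'E'
from h import *
s=snap("top","b1.png"); d=snap("side","b2.png")
print("bus",find(s,"red",.02,(381,172),26),"truck",find(s,"yellow",.025,(312,215),26))
# dark windows / outline of cars on the stands: crops
im=s["image"][:,:,::-1]
t=[cv2.resize(im[y-27:y+27,x-27:x+27],(270,270),interpolation=cv2.INTER_CUBIC) for x,y in((120,198),(231,161),(316,158),(431,198))]
cv2.imwrite("pics/b3.png",np.vstack([np.hstack(t[:2]),np.hstack(t[2:])]))
E
```

```text
clock: 22.38
position: [0.4211, -0.1083, 0.2473]
eef_rot: [-1.569, -0.093, 0.093]
ft_force: [0.4, 0.5, -0.5]
grip_width: 0.0599
bus [ 597.4 -284.8   70.9   37.4   -2.3] truck None
```

View pics/b1.png

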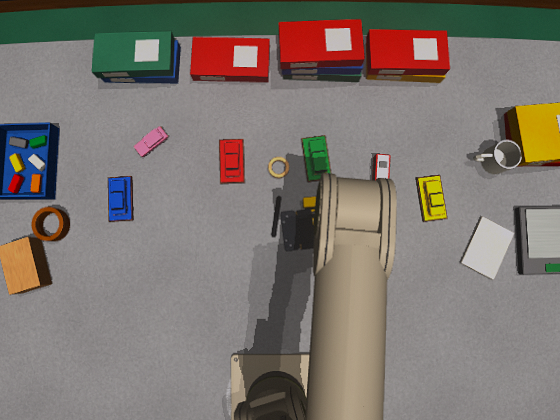

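View pics/b2.png

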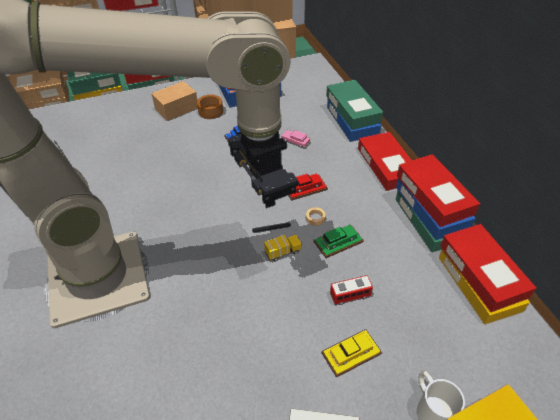

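View pics/b3.png

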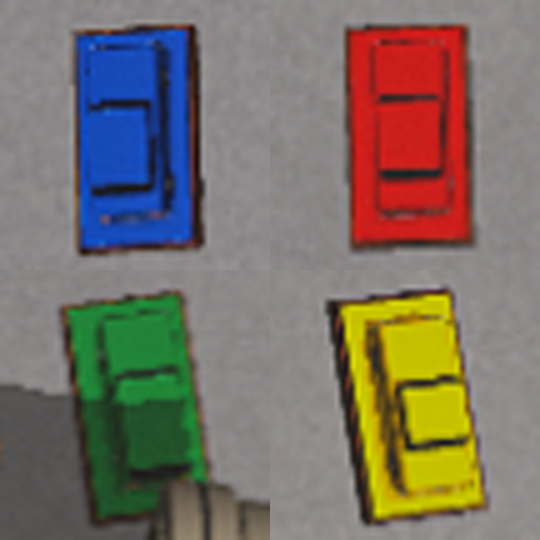

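Run:
```python
from h import *
s=snap("top")
St=dict(blue=(520,412),red=(619,114),green=(625,-112),yellow=(516,-417))
for c,(u,v) in dict(blue=(93+125/5,171+131/5),red=(204+142/5,134+127/5),green=(289+152/5,131+125/5),yellow=(404+159/5,171+134.5/5)).items():
    p=ray(s,[(u,v)],.030)[0,:2]*1e3; print(c,p.round(),(p-St[c]).round(1))
d=snap("side"); im=d["image"][:,:,::-1]
t=[]
for c,(x,y) in St.items():
    u,v=pix(d,[x/1e3,y/1e3,.012])[0].astype(int); t.append(cv2.resize(im[v-35:v+35,u-35:u+35],(280,280),interpolation=cv2.INTER_CUBIC))
cv2.imwrite("pics/b4.png",np.vstack([np.hstack(t[:2]),np.hstack(t[2:])]))
go(.42,.03,.25,90)
```

```text
blue [520. 410.] [-0.2 -1.7]
red [618. 109.] [-1.3 -4.7]
green [ 625. -118.] [ 0.3 -6.5]
yellow [ 513. -422.] [-2.9 -5.3]
k 0 slide [ 0.0153 -0.0029  0.1372] dr [ 0.     0.118 -0.001] ang 6.8
k 180 slide [ 0.0153 -0.0029  0.1372] dr [-1.000e-03 -3.023e+00 -0.000e+00] ang 173.2
jaw yaw 96.8 tcp [ 0.421  -0.108   0.2471] j7 1.783 w 0.0598 t 22.57
```

View pics/b4.png

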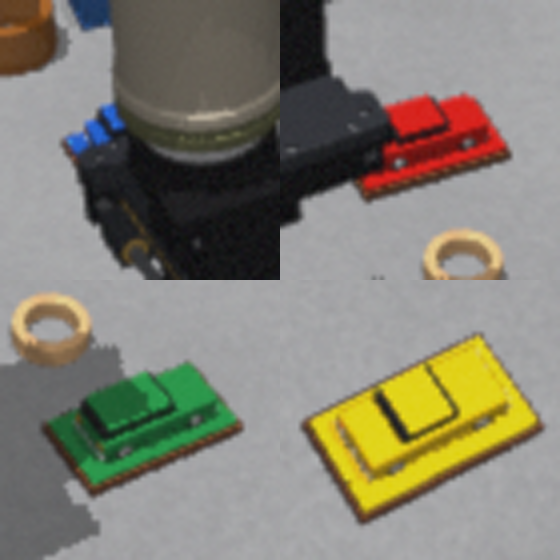

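All four cars look centred and level. The hand-read offsets are at most 6.5 mm, so I'll move the arm aside for an unobstructed check, including the bus and truck.

Run:
```python
from h import *
go(.25,.55,.25,75)
```

```text
k 0 slide [-0.092  -0.0028  0.6736] dr [ 0.     0.38  -0.001] ang 21.8
k 180 slide [-0.092  -0.0028  0.6736] dr [-1.000e-03 -2.761e+00 -0.000e+00] ang 158.2
jaw yaw 96.8 tcp [ 0.421  -0.108   0.2471] j7 1.783 w 0.0598 t 22.57
```

```bash
python3 -m inch '[{"claw":0.06,"slide":[0,0,0.2],"dr":[0,0.1,0]},{"claw":0.06,"slide":[0,0,0.2],"dr":[0,0.1,0]},{"claw":0.06,"slide":[0,0,0.2],"dr":[0,0.1,0]},{"claw":0.06,"slide":[0,0,0.25],"dr":[0,0.1,0]},{"claw":0.06,"slide":[0,0,0.3],"dr":[0,0.2,0]},{"claw":0.06,"slide":[0,0,0.35],"dr":[0,0.2,0]},{"claw":0.06,"slide":[0,0,0.4],"dr":[0,0.2,0]},{"claw":0.06,"slide":[-0.02,0,0.45],"dr":[0,0.3,0]},{"claw":0.06,"slide":[-0.04,0,0.5],"dr":[0,0.38,0]},{"claw":0.06,"slide":[-0.06,0,0.55],"dr":[0,0.38,0]},{"claw":0.06,"slide":[-0.09,0,0.6],"dr":[0,0.38,0]},{"claw":0.06,"slide":[-0.09,0,0.65],"dr":[0,0.38,0]},{"claw":0.06,"slide":[-0.09,0,0.67],"dr":[0,0.38,0]},{"claw":0.06,"slide":[-0.09,0,0.67],"dr":[0,0.38,0]},{"claw":0.06,"slide":[-0.09,0,0.67],"dr":[0,0.38,0]}]'
python3 - <<'E'
from h import *
s=snap("top","c1.png"); d=snap("side","c2.png")
print("bus",find(s,"red",.02,(381,172),26),"truck",find(s,"yellow",.025,(312,215),26))
for n,q in(("t",s),("s",d)):
    im=q["image"][:,:,::-1]; t=[]
    for x,y in((520,412),(619,114),(625,-112),(516,-417)):
        u,v=pix(q,[x/1e3,y/1e3,.012])[0].round().astype(int); r=27 if n=="t" else 33
        # expected outline of a centred car body: bottom corners drawn? no, only mark centre cross of body-top height
        t.append(cv2.resize(im[v-r:v+r,u-r:u+r],(290,290),interpolation=cv2.INTER_CUBIC)); print(n,u-r,v-r,290/(2*r))
    cv2.imwrite(f"pics/c3{n}.png",np.vstack([np.hstack(t[:2]),np.hstack(t[2:])]))
E
```

```text
clock: 24.45
position: [0.2523, 0.5463, 0.2472]
eef_rot: [-1.562, 0.205, -0.205]
ft_force: [-0.3, 0.7, -0.7]
grip_width: 0.0601
bus [ 582.9 -284.   101.6   39.3   -6.7] truck [473.1 -95.   91.9  39.    3.7]
t 93 171 5.37037037037037
t 204 133 5.37037037037037
t 289 131 5.37037037037037
t 405 171 5.37037037037037
s 212 102 4.393939393939394
s 272 153 4.393939393939394
s 306 207 4.393939393939394
s 319 318 4.393939393939394
```

View pics/c1.png

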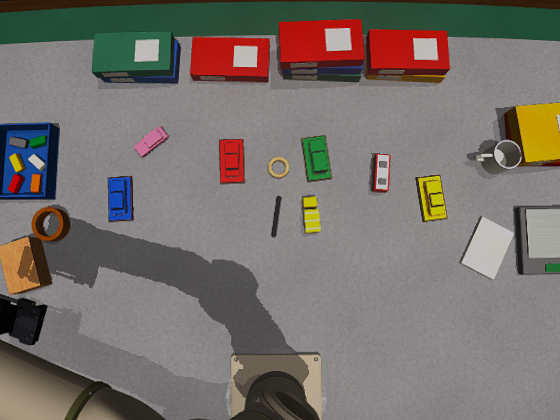

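View pics/c3t.png

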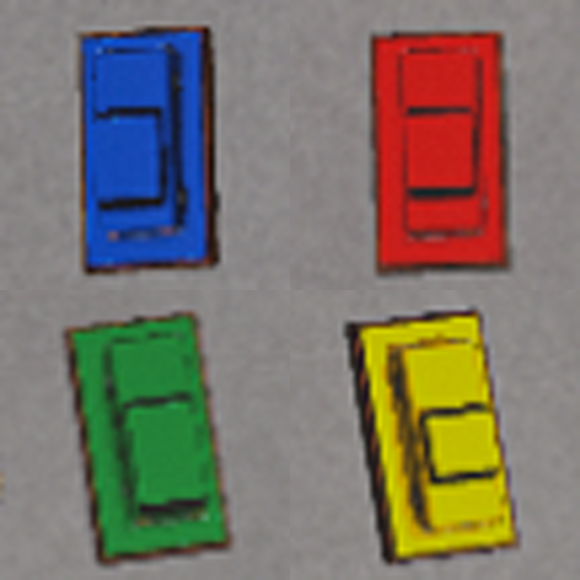

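View pics/c3s.png

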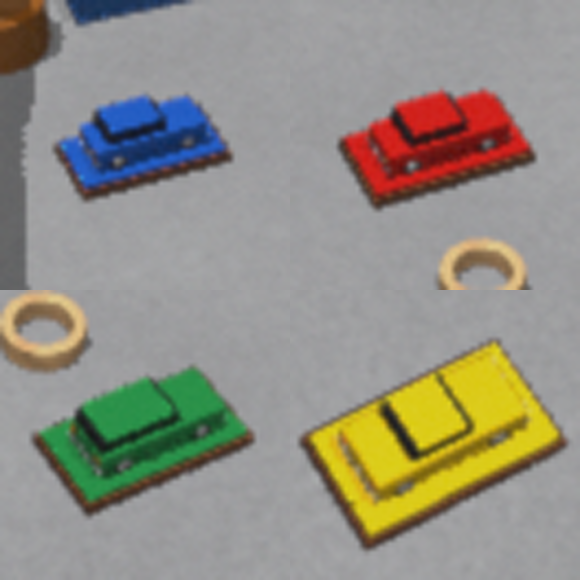

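The bus reads (582.9, −284.0) mm and the truck (473.1, −95.0) mm, the same as at the start. All four cars stand on their wheels on their own stands. In the top crops, after allowing for parallax, the offsets are a few mm. The arm touches nothing, so I'm handing in.

```bash
python3 -c "
from cell import env
print(env.job_done()); print(env.sense()['clock'])"
```

```text
the job is handed in; nothing more can be done
None
the job is handed in; nothing more can be done
```

All four cars are on their own stands, upright and lengthwise, and I handed the job in about 24.5 s into the 115 s limit. I gripped each car by its flanks (37–38 mm opening), carried it with the TCP about 90–100 mm above the table, and released it with its wheels at most about 1–2 mm above the stand.

- **Cars:** in the final pictures from both cameras, all four stand on their wheels, released and in line with their stands.
- **Centring:** an earlier check, with corners read by hand from the top view, gave offsets of about 2 mm (blue), 5 mm (red), 6 mm (yellow) and 6.5 mm (green). Those readings all leaned towards −y, so part of that is probably reading error. Re-reading green against its stand's own corners gave about 3 mm. All are well inside the 14 mm limit.
- **Blue mask in the side view:** the first measurement of the blue stand there picked up the blue tray as well, so I used the top view for that stand.
- **Bus and truck:** both measured within 0.3 mm of where they started.
- **Forces:** the highest force printed was about 7 N, on closing the gripper; I only saw the reading at the end of each move.

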